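# Wind the hold-down bar off a carved panel and put the panel in the tray

### The job

The steel bar of the carving jig reaches over the carved panel and traps it. Turn the jig's crank anticlockwise (seen from above) until its stiff drag suddenly falls away, which tells that the bar has just left the panel, and stop right there: about a quarter of a turn more and the bar's tail shoves the varnish tin standing behind it, which must stay where it is, as must the offcut on the jig. Then lift the freed panel straight up, gently and level, lay it flat, carved face up, well inside the plywood tray and let go.

Things in the scene. Friction and masses are not known exactly. Their poses are not given: they have to be found in the camera images.
- jig: the fixed carving jig: a plywood plank 130 mm (x) by 345 mm (y), 18 mm thick, turned by up to 0.3 rad; origin on the bench surface. Along its y axis: at y = -20 mm a grey winder housing, 74 x 80 mm, top 85 mm above the bench, crank on top; at y = +130 mm the bed with the panel.
- bar_slot (a point): where the flat steel bar (24 mm wide, 8 mm thick, 285 mm long, underside 57 mm above the bench) leaves the winder housing towards the panel. The bar runs along the jig's y axis through the housing and reaches over the panel, how far is not known; its tail sticks out on the other side (-y) towards the tin.
- crank_axis (a point): point on the crank's vertical turning axis, level with the knob's centre (122 mm above the bench). The crank arm's top is 100 mm above the bench, its hub cap 104 mm.
- knob_mid (a point): centre of the crank's upright wooden knob: 22 mm across, 40 mm tall (102 to 142 mm above the bench), 45 mm from the axis, at any angle round it. It spins freely on its pin, so it can be pinched from above and carried round without turning the hand.
- spindle (a joint): rad wound since the start, growing anticlockwise seen from above and drawing the bar back 12 mm per rad. A brake in the housing drags on the bar (knob force 8 to 12 N along its path while moving, about 5 N left standing after a slow push) and lets go, about 8 mm after the bar's tip has left the panel, between 6.4 and 14 rad; then under 3 N. Some 1.5 rad later the bar's tail meets the tin.
- panel_mid (a point): centre of the carved panel: 50 mm (x) by 140 mm (y, along the jig's y) by 22 mm, 120 g, z up out of its carved face. It lies loose on the bed, underside 34 mm above the bench, top 1.5 mm below the bar. End fences and corner posts (1.5 mm play) rise to 44 mm above the bench; the middle 100 mm of its long sides is free for fingers down to 20 mm above the bench. Grip it with no more than 30 N.
- tray_in (a point): centre of the inner floor of the open plywood tray, fixed on the bench, 190 x 190 mm outside, walls 6 mm thick and 30 mm high; x and y along its sides, z up. The floor is about 6 mm above the bench.
- varnish_tin: a closed varnish tin, 80 mm across, 100 mm tall, standing on the bench behind the bar's tail (beyond the -y end of the jig); origin under its centre
- wedge: a loose wood offcut 45 x 22 x 16 mm lying on the jig's plank beside the bar's tail, in the corner at its +x, -y end; origin under its centre
Mind the look-alikes: they are no part of the job. What is shaped like the part that bears panel_mid but blue, pink or purple is not meant.

How it is judged:
By the outcome, as a careful person would: the job done as asked, in the order asked, and still so for the second after the job is handed in, with the robot touching nothing.
It also fails if it takes over 72 s, if anything falls off the work surface, if the arm or the gripper's body presses on something with over 40 N, if the wrist force passes 120 N, or if a joint passes its speed limit or range.

### The arm

A 7-joint arm with a two-finger parallel gripper is mounted at the origin on the work surface. World frame = base frame: x ahead of the robot, y to its left, z up, the work surface at z = 0. Lengths are in mm, angles in degrees, forces in N, time in s.
With the tool pointing down it reaches from about 400 to 850 mm from the base axis. Payload 4.5 kg.
Tool frame: the origin (TCP) lies midway between the tips of the shut fingers; the grasp point (between the pads) lies 19 mm behind it; z points along the fingers, y is the line along which they close (so a half turn about z gives the same grasp; the last joint's range is limited). The gripper opens to 85 mm and grips with 20 to 120 N. Pads are 22 mm wide; open, the fingers measure 114 mm over their backs; the gripper's body (76 mm by 85 mm) begins 54 mm behind the grasp point. The pads swing forward as they close: fully open they stand 13 mm farther back than shut.
Start: joints at [-61.261, 39.483, -11.15, 89.685, 9.013, 51.709, -12.324], TCP at [281.813, 557.885, 231.317] pointing down, gripper open.
Joint ranges: [-172.22, 172.22], [-26.19, 119.32], [-84.43, 86.54], [7.71, 146.69], [-57.33, 237.33], [2.42, 119.75], [-152.13, 152.13]. Speed limits (degrees/s): [147.25, 147.25, 180, 180, 180, 180, 180].

### API

Orientations are given as [roll, pitch, yaw] about the fixed x, y, z axes, in that order (R = Rz(yaw) Ry(pitch) Rx(roll)).
In Python, from plant import env gives the robot as it stands.
- The arm moves only by the shell command python3 -m pendant 'ROWS'. ROWS is JSON, a list that holds one entry, the list of rows, each a list of 7 numbers: the turn, a rotation vector about the tool's x, y, z in rad, then the shift along the tool's x, y, z in m, then the opening in per cent of the stroke, from 0 (shut) to 100 (fully open). In form: [[[ax, ay, az, tx, ty, tz, grip], ...]]. A call has exactly 8 rows; each row is the pose to reach, as a shift and turn from the pose commanded when the call began, along the tool's axes at that moment; what a row does not reach only later rows make up. A row lasts 1/12 s, in which the tool goes at most 41.7 mm and 7.16 degrees, less where a joint would pass 70% of its speed; a pose out of reach is approached as far as the arm can. A call with a gripper value outside its range is refused whole. The fingers move at their own pace and stop on an object; the grip force is fixed at half the most. Time passes only in rows, so rows that repeat a pose let the fingers close, or fill a call up. It gives the time, the measured TCP pose, the force, the opening and the grip force at its end, in the units of the state.
- env.state(): the state, without advancing time (a new reading comes with each control period).
- env.grab_frame(name): name is "scene" or "top" or "wrist"; returns the picture (384x512x3 uint8, blue, green, red); there is no depth.
- env.get_calibration(name): a dict with "fx", "fy", "cx", "cy" (pixels), "D" ([k1, k2, p1, p2, k3] as OpenCV has them; the pictures are not rectified), "rvec" (rotation vector, rad) and "tvec" (3), from world to camera coordinates, as OpenCV has them. Camera axes: x right, y down, z forward; pixel columns grow to the right and rows downward; lengths in mm; the calibration is good to about 2 mm. A picture is of the moment at which its call begins: read the wrist's pose just before it. get_calibration takes no time and is no camera call; for the wrist camera it gives the pose at the moment of the call.
- env.sign_off(): hands the job in; it is judged then, once.
The state is a dict: "time": time; "joint_pos": joint angles; "joint_vel": joint speeds; "joint_torque": joint torques, N m; "eef_pos": TCP position; "ee_rot": TCP orientation; "contact_force": force on the tool from outside, world axes, zero at the start; "moment": the same for the moment, N m; "width": finger opening in mm; "grasp_force": force on a finger pad.
Only numpy, scipy, OpenCV 4.12 (cv2) and the standard library are available. Lean on these libraries where they do the work, as an engineer would, in place of code of your own. Each camera call takes 0.05 s, during which the arm holds its last target. There are 200 camera calls.

## Working session

There is one attempt and no reset: what is moved stays moved. The work goes in short steps, Python scripts to look and compute and a shell command to move; the robot and the scene stay as the last step left them, time stands still between calls to the robot, and variables do not carry over. Pictures are saved under pics/ and viewed, at most 10 in all, crops included, and the job is handed in when it is done.

```bash
mkdir -p pics; ls
python3 - <<'E'
from plant import env
import cv2,numpy as np
s=env.state();print(s)
for n in ("scene","top"):
    im=env.grab_frame(n);cv2.imwrite(f"pics/{n}0.png",im)
    c=env.get_calibration(n);print(n,c)
E
```

```text
pics
{'time': 0.0, 'joint_pos': array([-61.25992399,  39.53492385, -11.14460025,  89.74460256,
         9.01303418,  51.71041427, -12.32165493]), 'joint_vel': array([ 0.01480169, -0.07292703,  0.00350321, -0.02836691,  0.06262386,
        0.04961811,  0.01090051]), 'joint_torque': array([ 2.66310199e-04, -5.39607525e+01, -1.26682866e+00, -1.58538312e+01,
        8.86923925e-03,  9.64644947e-03,  2.12381430e-06]), 'eef_pos': array([281.58724524, 557.23954248, 230.46625345]), 'ee_rot': array([-1.79892305e+02,  8.25343667e-03,  1.53204071e+02]), 'contact_force': array([ 0.00602069, -0.04359127,  0.29340594]), 'moment': array([0.05263527, 0.00768075, 0.01043923]), 'grasp_force': 0.0, 'width': 85.9136536373809}
scene {'fx': 433.18175717189325, 'fy': 433.18175717189325, 'cx': 254.98334394794296, 'cy': 190.79290037864243, 'D': array([-0.04096767,  0.        ,  0.        ,  0.        ,  0.        ]), 'rvec': array([ 1.92540389,  1.20813912, -0.60049137]), 'tvec': array([-308.7760047 , -167.93713896, 1711.56129646])}
top {'fx': 407.6569979863842, 'fy': 407.6569979863842, 'cx': 249.5637703742704, 'cy': 195.57951244547235, 'D': array([-0.04515465,  0.        ,  0.        ,  0.        ,  0.        ]), 'rvec': array([ 2.09579428, -2.13510131,  0.21394797]), 'tvec': array([  98.26482756,  537.84351966, 1296.1120364 ])}
```

View pics/top0.png

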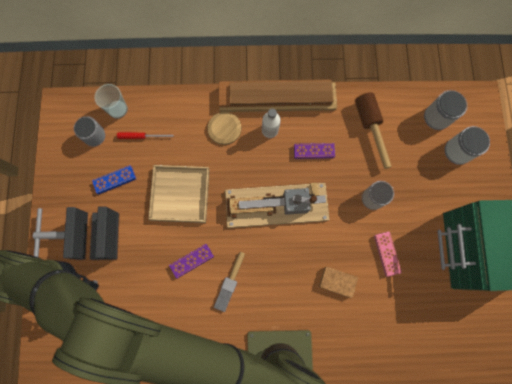

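View pics/scene0.png

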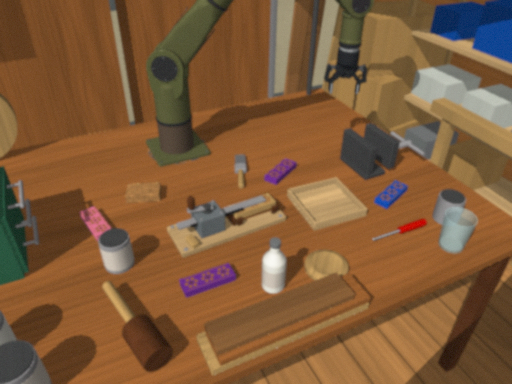

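The top view shows the jig at (277,205), with the panel to its left, the housing at (298,200), the tray at (180,195) and the tin at (378,195). Next I'll enlarge the jig.

```bash
cat > h.py <<'E'
from plant import env
import cv2,numpy as np
def K(c): return np.array([[c['fx'],0,c['cx']],[0,c['fy'],c['cy']],[0,0,1.]])
def ray(n,uv,z,c=None):
    c=c or env.get_calibration(n); R=cv2.Rodrigues(c['rvec'])[0]
    p=cv2.undistortPoints(np.array(uv,float).reshape(-1,1,2),K(c),c['D']).reshape(-1,2)
    d=np.c_[p,np.ones(len(p))]@R; o=-R.T@c['tvec']
    return o+d*((z-o[2])/d[:,2])[:,None]
def proj(n,P,c=None):
    c=c or env.get_calibration(n)
    return cv2.projectPoints(np.array(P,float).reshape(-1,1,3),c['rvec'],c['tvec'],K(c),c['D'])[0].reshape(-1,2)
E
python3 - <<'E'
from h import *
a=cv2.imread("pics/top0.png")[165:245,215:345];b=cv2.imread("pics/scene0.png")[180:260,160:290]
o=np.vstack([cv2.resize(a,None,fx=6,fy=3.7,interpolation=2) if 0 else cv2.resize(a,(618,380),interpolation=2),cv2.resize(b,(618,380),interpolation=2)])
cv2.imwrite("pics/c.png",cv2.resize(a,(780,480),interpolation=2));cv2.imwrite("pics/d.png",cv2.resize(b,(780,480),interpolation=2))
E
```

```text
(no output)
```

View pics/c.png

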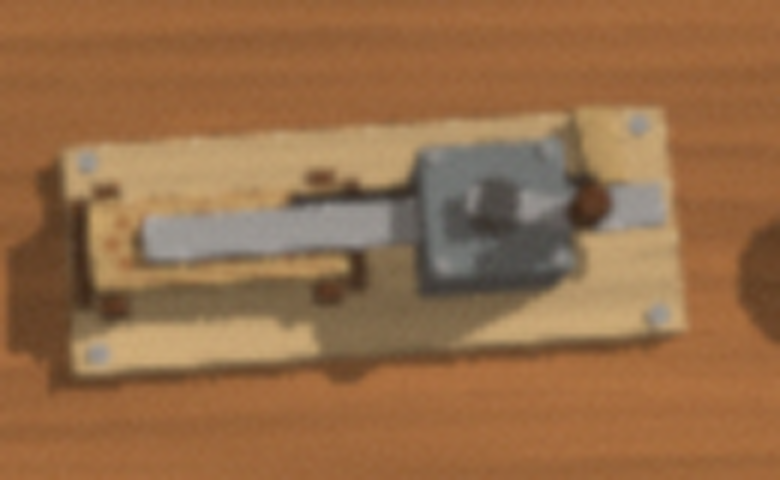

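View pics/d.png

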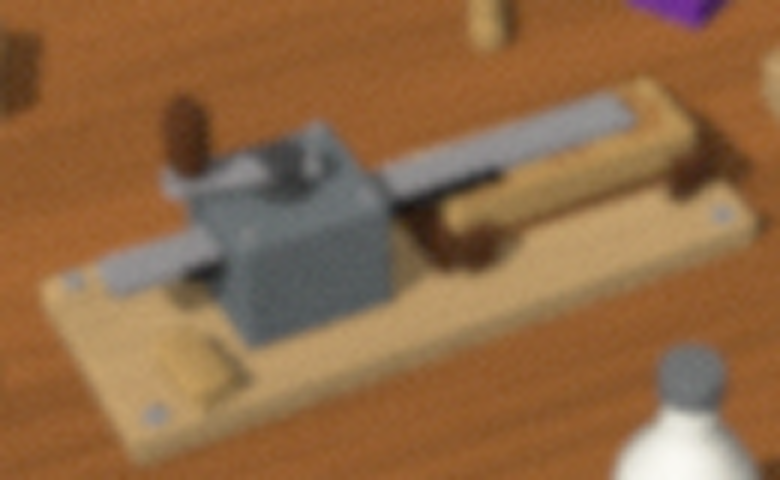

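The crops show the plank corners at (62,150), (665,107), (685,330) and (75,375) in the top crop. The knob top is at (590,200), the hub at (497,203) and the bar tip at (144,238).

Run:
```python
from h import *
t=lambda l:[(215+(u-2.5)/6,165+(v-2.5)/6) for u,v in l]
s=lambda l:[(160+(u-2.5)/6,180+(v-2.5)/6) for u,v in l]
np.set_printoptions(precision=1,suppress=True)
c=ray("top",t([(62,150),(665,107),(685,330),(75,375)]),18);print("plank",c,c.mean(0))
ya=((c[0]-c[1])+(c[3]-c[2]));print("yaw of jig y",np.degrees(np.arctan2(-ya[0],ya[1])),np.linalg.norm(ya)/2)
cs=ray("scene",s([(42,290),(137,460),(757,225)]),18);print("scene plank: -x-y,+x-y,+x+y",cs)
yh=ya[:2]/np.linalg.norm(ya[:2]);xh=np.array([yh[1],-yh[0]]);m=c.mean(0)[:2]
J=lambda x,y:m+x*xh+y*yh
print("axis pred",J(0,-20),"panel pred",J(0,130))
print("hub top",ray("top",t([(497,203)]),104),"knob top",ray("top",t([(590,200)]),142),"scene knob",ray("scene",s([(185,100)]),142),ray("scene",s([(187,135)]),122))
print("bar tip", ray("top",t([(144,238)]),65),"bar tail",ray("top",t([(665,205)]),65))
print("panel far end",ray("top",t([(90,245)]),56))
im=cv2.imread("pics/top0.png");im2=cv2.imread("pics/scene0.png")
hsv=cv2.cvtColor(im,cv2.COLOR_BGR2HSV)
m1=cv2.inRange(hsv,(12,60,120),(30,165,255));m1[:160]=0;m1[230:]=0;m1[:,:145]=0;m1[:,213:]=0
n,l,st,ce=cv2.connectedComponentsWithStats(m1);k=1+np.argmax(st[1:,4]);r=cv2.minAreaRect(np.argwhere(l==k)[:,::-1].astype(np.float32));print(r)
b=cv2.boxPoints(r);w=ray("top",b,30);print("tray rim",w,w.mean(0))
print("tin top",ray("top",[(379,189)],100))
print(ray("scene",[(116,238)],100))
```

```text
plank [[ 569.5  172.    18. ]
 [ 588.2 -172.9   18. ]
 [ 459.5 -177.    18. ]
 [ 440.6  165.5   18. ]] [514.5  -3.1  18. ]
yaw of jig y 3.1299529286471186 344.2061144433079
scene plank: -x-y,+x-y,+x+y [[ 464.4 -179.6   18. ]
 [ 599.2 -174.6   18. ]
 [ 574.   169.6   18. ]]
axis pred [515.5 -23.1] panel pred [507.4 126.7]
hub top [[517.4 -63.9 104. ]] knob top [[ 510.6 -107.3  142. ]] scene knob [[ 505.1 -107.9  142. ]] [[ 505.9 -108.8  122. ]]
bar tip [[509.1 124.7  65. ]] bar tail [[ 522.1 -160.7   65. ]]
panel far end [[507.4 154.7  56. ]]
((178.5, 194.5), (69.0, 67.0), 90.0)
tray rim [[676.5 446.4  30. ]
 [671.8 215.   30. ]
 [433.6 215.   30. ]
 [437.5 438.5  30. ]] [554.9 328.7  30. ]
tin top [[ 544.1 -329.1  100. ]]
[[ 540.8 -331.8  100. ]]
```

```bash
python3 -m pendant '[[[0,0,0,-0.02,-0.02,0,100],[0,0,0,-0.045,-0.045,0,100],[0,0,0,-0.072,-0.07,0,100],[0,0,0,-0.1,-0.097,0,100],[0,0,0,-0.128,-0.124,0,100],[0,0,0,-0.156,-0.151,0,100],[0,0,0,-0.184,-0.178,0,100],[0,0,0,-0.212,-0.206,0,100]]]'
python3 -m pendant '[[[0,0,0,-0.028,-0.027,0,100],[0,0,0,-0.056,-0.054,0,100],[0,0,0,-0.084,-0.081,0,100],[0,0,0,-0.112,-0.108,0,100],[0,0,0,-0.14,-0.135,0,100],[0,0,0,-0.168,-0.162,0,100],[0,0,0,-0.19,-0.185,0,100],[0,0,0,-0.211,-0.205,0,100]]]'
python3 -m pendant '[[[0,0,0.12,-0.015,-0.015,0.005,100],[0,0,0.24,-0.03,-0.03,0.01,100],[0,0,0.36,-0.045,-0.045,0.015,100],[0,0,0.48,-0.06,-0.06,0.02,100],[0,0,0.6,-0.075,-0.075,0.025,100],[0,0,0.72,-0.08,-0.08,0.03,100],[0,0,0.84,-0.08,-0.08,0.03,100],[0,0,0.96,-0.08,-0.08,0.03,100]]]'
python3 - <<'E'
from h import *
im=env.grab_frame("wrist");cv2.imwrite("pics/w0.png",im);s=env.state();print(s['time'],s['eef_pos'],s['ee_rot'],s['joint_pos'])
E
```

```text
time: 0.77
eef_pos: [378.3, 276.6, 231.2]
ee_rot: [-180.0, -0.0, 153.2]
contact_force: [1.0, -0.2, 0.5]
width: 85.3
grasp_force: 0.0
time: 1.43
eef_pos: [474.0, -2.6, 231.0]
ee_rot: [-179.9, -0.0, 153.1]
contact_force: [1.2, 0.6, -0.0]
width: 85.6
grasp_force: 0.0
time: 2.1
eef_pos: [509.0, -108.1, 200.6]
ee_rot: [-179.9, -0.0, 97.8]
contact_force: [-0.7, -0.3, -0.0]
width: 85.5
grasp_force: 0.0
2.15 [ 509.08149924 -107.37828237  200.76933715] [-1.79940205e+02 -1.59185751e-02  9.75308743e+01] [  6.26467228  34.14157159   0.90960227 109.93229276  -0.8692936
  35.99450418  15.2523026 ]
```

View pics/w0.png

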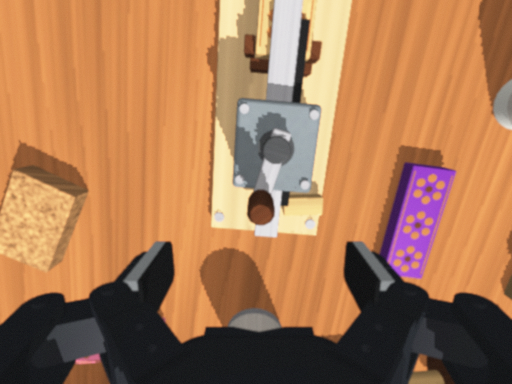

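The knob is at about (262,207), the hub cap at (277,150), and the housing screws centre at (275,147).

Run:
```python
from h import *
np.set_printoptions(precision=1,suppress=True)
c=env.get_calibration("wrist");s=env.state();print("cam",-cv2.Rodrigues(c['rvec'])[0].T@c['tvec'])
im=cv2.imread("pics/w0.png");hsv=cv2.cvtColor(im,cv2.COLOR_BGR2HSV)
r=im[185:232,240:285];m=((r.max(2)<110)&(r[...,2]>r[...,0]*1.5)).astype(np.uint8)
n,l,st,ce=cv2.connectedComponentsWithStats(m);k=1+np.argmax(st[1:,4]);print("knob blob",st[k],ce[k]+[240,185])
u=ce[k]+[240,185]
print("knob",ray("wrist",[u],122), "hub",ray("wrist",[(277,150)],104))
sc=ray("wrist",[(244,108),(314,114),(239,181),(305,184)],85);print(sc,sc.mean(0))
print("plank corners",ray("wrist",[(212,227),(317,236)],18))
print("bar dir",ray("wrist",[(285,0),(279,95)],65))
```

```text
cam [499.4 -38.5 343. ]
knob blob [  8   6  26  30 394] [259.8 201.6]
knob [[ 509.1 -107.   122. ]] hub [[518.  -66.3 104. ]]
[[ 486.   -36.7   85. ]
 [ 546.6  -33.7   85. ]
 [ 489.  -101.3   85. ]
 [ 549.9  -96.1   85. ]] [517.9 -66.9  85. ]
plank corners [[ 460.2 -179.    18. ]
 [ 589.1 -173.8   18. ]]
bar dir [[509.   53.9  65. ]
 [515.4 -21.   65. ]]
```

```bash
python3 -m pendant '[[[0,0,0.03,-0.001,0,0.012,100],[0,0,0.06,-0.001,0,0.024,100],[0,0,0.088,-0.001,0,0.038,80],[0,0,0.088,-0.001,0,0.052,70],[0,0,0.088,-0.001,0,0.066,60],[0,0,0.088,-0.001,0,0.08,60],[0,0,0.088,-0.001,0,0.093,60],[0,0,0.088,-0.001,0,0.093,60]]]'
python3 -m pendant '[[[0,0,0,0,0,0,40],[0,0,0,0,0,0,30],[0,0,0,0,0,0,28],[0,0,0,0,0,0,26],[0,0,0,0,0,0,25],[0,0,0,0,0,0,25],[0,0,0,0,0,0,25],[0,0,0,0,0,0,25]]]'
```

```text
time: 2.82
eef_pos: [507.9, -107.5, 106.1]
ee_rot: [-179.7, -0.1, 93.3]
contact_force: [0.5, 1.1, -1.1]
width: 51.3
grasp_force: 0.0
time: 3.48
eef_pos: [510.4, -108.3, 109.0]
ee_rot: [179.9, 0.0, 93.2]
contact_force: [-0.2, 0.2, 5.8]
width: 21.7
grasp_force: 11.8
```

```bash
cat > tab.py <<'E'
import sys,numpy as np
a0,step,n=map(float,sys.argv[1:4]); R=45
P=lambda a:R*np.array([np.cos(a),np.sin(a)])
for k in range(int(n)):
    s=a0-step*8*k
    print("%.3f:"%s," ".join("%.4f,%.4f;"%tuple((P(s-step*i)-P(s))/1000) for i in range(1,9)))
E
python3 tab.py 3.372 0.1 3
```

```text
3.372: -0.0008,0.0044; -0.0012,0.0089; -0.0011,0.0134; -0.0005,0.0179; 0.0004,0.0223; 0.0018,0.0265; 0.0037,0.0306; 0.0059,0.0345;
2.572: 0.0026,0.0037; 0.0056,0.0070; 0.0089,0.0101; 0.0124,0.0128; 0.0163,0.0152; 0.0203,0.0172; 0.0245,0.0187; 0.0289,0.0198;
1.772: 0.0044,0.0007; 0.0089,0.0009; 0.0134,0.0007; 0.0179,0.0000; 0.0222,-0.0011; 0.0265,-0.0026; 0.0305,-0.0046; 0.0344,-0.0069;
```

```bash
python3 -m pendant '[[[0,0,0,-0.0008,0.0044,0,22],[0,0,0,-0.0012,0.0089,0,22],[0,0,0,-0.0011,0.0134,0,22],[0,0,0,-0.0005,0.0179,0,22],[0,0,0,0.0004,0.0223,0,22],[0,0,0,0.0018,0.0265,0,22],[0,0,0,0.0037,0.0306,0,22],[0,0,0,0.0059,0.0345,0,22]]]'
python3 -m pendant '[[[0,0,0,0.0026,0.0037,0,22],[0,0,0,0.0056,0.007,0,22],[0,0,0,0.0089,0.0101,0,22],[0,0,0,0.0124,0.0128,0,22],[0,0,0,0.0163,0.0152,0,22],[0,0,0,0.0203,0.0172,0,22],[0,0,0,0.0245,0.0187,0,22],[0,0,0,0.0289,0.0198,0,22]]]'
```

```text
time: 4.15
eef_pos: [539.1, -103.8, 109.0]
ee_rot: [-179.5, 0.2, 93.0]
contact_force: [-8.5, -5.6, 13.7]
width: 20.4
grasp_force: 58.3
time: 4.82
eef_pos: [561.3, -76.6, 109.2]
ee_rot: [-180.0, 0.4, 92.9]
contact_force: [-0.8, -10.9, 7.0]
width: 20.8
grasp_force: 58.3
```

```bash
python3 -m pendant '[[[0,0,0,0.0044,0.0007,-0.0005,22],[0,0,0,0.0089,0.0009,-0.001,22],[0,0,0,0.0134,0.0007,-0.0015,22],[0,0,0,0.0179,0,-0.002,22],[0,0,0,0.0222,-0.0011,-0.002,22],[0,0,0,0.0265,-0.0026,-0.002,22],[0,0,0,0.0305,-0.0046,-0.002,22],[0,0,0,0.0344,-0.0069,-0.002,22]]]'
python3 tab.py 0.972 0.1 6
python3 - <<'E'
import numpy as np
from scipy.optimize import least_squares as L
P=np.array([[510.4,-108.3],[539.1,-103.8],[561.3,-76.6]])
print(L(lambda c:np.linalg.norm(P-c,axis=1)-45,[518,-65]).x)
E
```

```text
time: 5.48
eef_pos: [556.3, -40.2, 109.8]
ee_rot: [179.6, 0.3, 93.0]
contact_force: [7.0, -6.5, -11.8]
width: 20.5
grasp_force: 59.1
0.972: 0.0036,-0.0027; 0.0069,-0.0058; 0.0099,-0.0092; 0.0125,-0.0128; 0.0147,-0.0167; 0.0166,-0.0208; 0.0180,-0.0251; 0.0190,-0.0295;
0.172: 0.0005,-0.0045; 0.0006,-0.0090; 0.0003,-0.0134; -0.0005,-0.0179; -0.0017,-0.0222; -0.0034,-0.0264; -0.0055,-0.0304; -0.0079,-0.0341;
-0.628: -0.0028,-0.0035; -0.0060,-0.0067; -0.0094,-0.0096; -0.0132,-0.0121; -0.0171,-0.0142; -0.0213,-0.0159; -0.0256,-0.0172; -0.0300,-0.0181;
-1.428: -0.0045,-0.0004; -0.0090,-0.0004; -0.0134,0.0001; -0.0179,0.0010; -0.0221,0.0024; -0.0263,0.0042; -0.0302,0.0063; -0.0339,0.0089;
-2.228: -0.0034,0.0029; -0.0065,0.0062; -0.0093,0.0097; -0.0117,0.0135; -0.0137,0.0175; -0.0153,0.0217; -0.0165,0.0261; -0.0172,0.0305;
-3.028: -0.0003,0.0045; -0.0001,0.0090; 0.0005,0.0134; 0.0015,0.0178; 0.0030,0.0221; 0.0049,0.0261; 0.0072,0.0300; 0.0099,0.0336;
[518.11571235 -63.97656372]
```

```bash
python3 -m pendant '[[[0,0,0,0.0036,-0.0027,0.0005,22],[0,0,0,0.0069,-0.0058,0.001,22],[0,0,0,0.0099,-0.0092,0.001,22],[0,0,0,0.0125,-0.0128,0.001,22],[0,0,0,0.0147,-0.0167,0.001,22],[0,0,0,0.0166,-0.0208,0.001,22],[0,0,0,0.018,-0.0251,0.001,22],[0,0,0,0.019,-0.0295,0.001,22]]]'
python3 -m pendant '[[[0,0,0,0.0005,-0.0045,0,22],[0,0,0,0.0006,-0.009,0,22],[0,0,0,0.0003,-0.0134,0,22],[0,0,0,-0.0005,-0.0179,0,22],[0,0,0,-0.0017,-0.0222,0,22],[0,0,0,-0.0034,-0.0264,0,22],[0,0,0,-0.0055,-0.0304,0,22],[0,0,0,-0.0079,-0.0341,0,22]]]'
python3 -m pendant '[[[0,0,0,-0.0028,-0.0035,0,22],[0,0,0,-0.006,-0.0067,0,22],[0,0,0,-0.0094,-0.0096,0,22],[0,0,0,-0.0132,-0.0121,0,22],[0,0,0,-0.0171,-0.0142,0,22],[0,0,0,-0.0213,-0.0159,0,22],[0,0,0,-0.0256,-0.0172,0,22],[0,0,0,-0.03,-0.0181,0,22]]]'
```

```text
time: 6.15
eef_pos: [527.9, -20.0, 109.6]
ee_rot: [179.4, 0.1, 93.1]
contact_force: [10.3, -2.0, -8.1]
width: 20.5
grasp_force: 59.5
time: 6.82
eef_pos: [493.8, -26.0, 109.5]
ee_rot: [179.5, -0.1, 93.3]
contact_force: [8.1, 5.7, -5.9]
width: 20.3
grasp_force: 59.8
time: 7.48
eef_pos: [473.9, -55.6, 109.4]
ee_rot: [179.9, -0.3, 93.4]
contact_force: [1.8, 10.0, 0.2]
width: 20.3
grasp_force: 60.5
```

```bash
python3 -m pendant '[[[0,0,0,-0.0045,-0.0004,0,22],[0,0,0,-0.009,-0.0004,0,22],[0,0,0,-0.0134,0.0001,0,22],[0,0,0,-0.0179,0.001,0,22],[0,0,0,-0.0221,0.0024,0,22],[0,0,0,-0.0263,0.0042,0,22],[0,0,0,-0.0302,0.0063,0,22],[0,0,0,-0.0339,0.0089,0,22]]]'
python3 -m pendant '[[[0,0,0,-0.0034,0.0029,0,22],[0,0,0,-0.0065,0.0062,0,22],[0,0,0,-0.0093,0.0097,0,22],[0,0,0,-0.0117,0.0135,0,22],[0,0,0,-0.0137,0.0175,0,22],[0,0,0,-0.0153,0.0217,0,22],[0,0,0,-0.0165,0.0261,0,22],[0,0,0,-0.0172,0.0305,0,22]]]'
python3 tab.py -3.028 0.06 16
python3 - <<'E'
from h import *
im=env.grab_frame("top");cv2.imwrite("pics/t1.png",cv2.resize(im[165:245,215:345],(780,480),interpolation=2))
E
```

```text
time: 8.15
eef_pos: [480.7, -89.1, 109.2]
ee_rot: [-179.7, -0.3, 93.4]
contact_force: [-4.3, 9.4, 6.8]
width: 20.5
grasp_force: 61.2
time: 8.82
eef_pos: [508.7, -107.9, 109.1]
ee_rot: [-179.3, -0.1, 93.1]
contact_force: [-10.1, 1.5, 11.2]
width: 20.6
grasp_force: 61.7
-3.028: -0.0002,0.0027; -0.0003,0.0054; -0.0002,0.0081; 0.0001,0.0108; 0.0005,0.0134; 0.0011,0.0161; 0.0018,0.0187; 0.0027,0.0212;
-3.508: 0.0010,0.0025; 0.0022,0.0049; 0.0036,0.0073; 0.0050,0.0095; 0.0066,0.0117; 0.0084,0.0138; 0.0102,0.0157; 0.0122,0.0176;
-3.988: 0.0021,0.0017; 0.0042,0.0033; 0.0065,0.0048; 0.0089,0.0061; 0.0113,0.0073; 0.0138,0.0083; 0.0163,0.0092; 0.0189,0.0100;
-4.468: 0.0026,0.0006; 0.0053,0.0010; 0.0080,0.0012; 0.0107,0.0013; 0.0134,0.0013; 0.0161,0.0010; 0.0188,0.0006; 0.0214,0.0001;
-4.948: 0.0026,-0.0007; 0.0052,-0.0016; 0.0077,-0.0026; 0.0101,-0.0038; 0.0125,-0.0051; 0.0147,-0.0065; 0.0169,-0.0081; 0.0190,-0.0098;
-5.428: 0.0020,-0.0018; 0.0039,-0.0038; 0.0056,-0.0058; 0.0072,-0.0080; 0.0087,-0.0102; 0.0101,-0.0126; 0.0113,-0.0150; 0.0123,-0.0175;
-5.908: 0.0009,-0.0025; 0.0017,-0.0051; 0.00
[... 621 characters left out ...]
.0025; -0.0184,0.0034; -0.0209,0.0045;
-8.308: -0.0024,0.0013; -0.0047,0.0027; -0.0069,0.0042; -0.0090,0.0059; -0.0111,0.0076; -0.0130,0.0095; -0.0148,0.0116; -0.0164,0.0137;
-8.788: -0.0015,0.0022; -0.0029,0.0045; -0.0042,0.0069; -0.0053,0.0094; -0.0063,0.0119; -0.0071,0.0145; -0.0078,0.0171; -0.0083,0.0197;
-9.268: -0.0003,0.0027; -0.0005,0.0054; -0.0005,0.0081; -0.0004,0.0108; -0.0001,0.0134; 0.0004,0.0161; 0.0010,0.0187; 0.0018,0.0213;
-9.748: 0.0009,0.0025; 0.0020,0.0050; 0.0032,0.0074; 0.0046,0.0097; 0.0061,0.0120; 0.0078,0.0141; 0.0095,0.0162; 0.0114,0.0181;
-10.228: 0.0020,0.0018; 0.0041,0.0035; 0.0063,0.0051; 0.0086,0.0065; 0.0110,0.0078; 0.0134,0.0089; 0.0159,0.0099; 0.0185,0.0108;
```

View pics/t1.png

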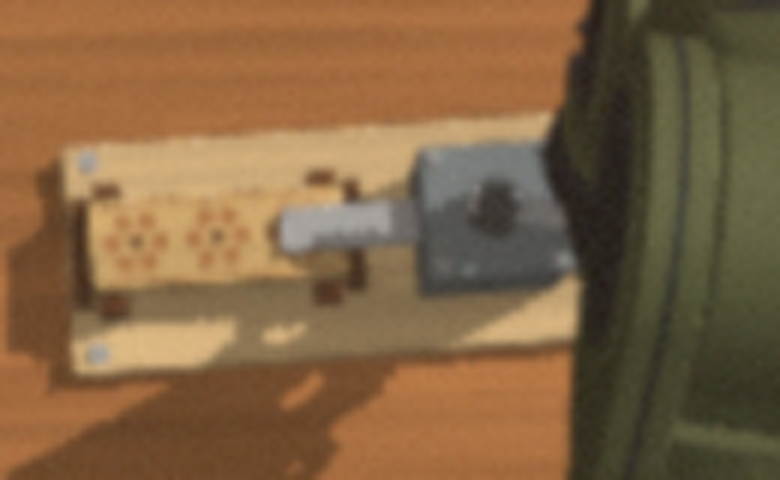

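The tip is at crop column 282 and the panel's end at about 348, so some 37 mm remain. I expect the release near 10 rad; wound so far is 6.4.

```bash
python3 -m pendant '[[[0,0,0,-0.0002,0.0027,0,22],[0,0,0,-0.0003,0.0054,0,22],[0,0,0,-0.0002,0.0081,0,22],[0,0,0,0.0001,0.0108,0,22],[0,0,0,0.0005,0.0134,0,22],[0,0,0,0.0011,0.0161,0,22],[0,0,0,0.0018,0.0187,0,22],[0,0,0,0.0027,0.0212,0,22]]]'
python3 -m pendant '[[[0,0,0,0.001,0.0025,0,22],[0,0,0,0.0022,0.0049,0,22],[0,0,0,0.0036,0.0073,0,22],[0,0,0,0.005,0.0095,0,22],[0,0,0,0.0066,0.0117,0,22],[0,0,0,0.0084,0.0138,0,22],[0,0,0,0.0102,0.0157,0,22],[0,0,0,0.0122,0.0176,0,22]]]'
python3 -m pendant '[[[0,0,0,0.0021,0.0017,0,22],[0,0,0,0.0042,0.0033,0,22],[0,0,0,0.0065,0.0048,0,22],[0,0,0,0.0089,0.0061,0,22],[0,0,0,0.0113,0.0073,0,22],[0,0,0,0.0138,0.0083,0,22],[0,0,0,0.0163,0.0092,0,22],[0,0,0,0.0189,0.01,0,22]]]'
python3 -m pendant '[[[0,0,0,0.0026,0.0006,0,22],[0,0,0,0.0053,0.001,0,22],[0,0,0,0.008,0.0012,0,22],[0,0,0,0.0107,0.0013,0,22],[0,0,0,0.0134,0.0013,0,22],[0,0,0,0.0161,0.001,0,22],[0,0,0,0.0188,0.0006,0,22],[0,0,0,0.0214,0.0001,0,22]]]'
```

```text
time: 9.53
eef_pos: [529.9, -107.3, 109.1]
ee_rot: [-179.4, 0.1, 93.0]
contact_force: [-9.0, -4.8, 8.3]
width: 20.6
grasp_force: 61.6
time: 10.2
eef_pos: [548.8, -96.7, 109.3]
ee_rot: [-179.6, 0.3, 92.9]
contact_force: [-4.8, -8.9, 5.8]
width: 20.2
grasp_force: 61.0
time: 10.87
eef_pos: [560.7, -78.2, 109.4]
ee_rot: [-179.9, 0.4, 92.9]
contact_force: [0.6, -9.3, 0.9]
width: 20.7
grasp_force: 60.4
time: 11.53
eef_pos: [562.4, -56.1, 109.5]
ee_rot: [179.8, 0.4, 92.9]
contact_force: [3.9, -9.6, -3.3]
width: 20.4
grasp_force: 60.0
```

Wound is now 8.3 rad. I'll go one call at a time from here.

```bash
python3 -m pendant '[[[0,0,0,0.0026,-0.0007,0,22],[0,0,0,0.0052,-0.0016,0,22],[0,0,0,0.0077,-0.0026,0,22],[0,0,0,0.0101,-0.0038,0,22],[0,0,0,0.0125,-0.0051,0,22],[0,0,0,0.0147,-0.0065,0,22],[0,0,0,0.0169,-0.0081,0,22],[0,0,0,0.019,-0.0098,0,22]]]'
```

```text
time: 12.2
eef_pos: [553.3, -36.0, 109.5]
ee_rot: [179.6, 0.3, 93.0]
contact_force: [8.1, -5.9, -5.4]
width: 20.3
grasp_force: 59.8
```

```bash
python3 -m pendant '[[[0,0,0,0.002,-0.0018,0,22],[0,0,0,0.0039,-0.0038,0,22],[0,0,0,0.0056,-0.0058,0,22],[0,0,0,0.0072,-0.008,0,22],[0,0,0,0.0087,-0.0102,0,22],[0,0,0,0.0101,-0.0126,0,22],[0,0,0,0.0113,-0.015,0,22],[0,0,0,0.0123,-0.0175,0,22]]]'
```

```text
time: 12.87
eef_pos: [536.3, -22.7, 109.6]
ee_rot: [179.4, 0.1, 93.1]
contact_force: [8.5, -2.7, -6.0]
width: 20.3
grasp_force: 59.6
```

```bash
python3 -m pendant '[[[0,0,0,0.0009,-0.0025,0,22],[0,0,0,0.0017,-0.0051,0,22],[0,0,0,0.0023,-0.0078,0,22],[0,0,0,0.0027,-0.0104,0,22],[0,0,0,0.003,-0.0131,0,22],[0,0,0,0.0031,-0.0158,0,22],[0,0,0,0.0031,-0.0185,0,22],[0,0,0,0.0029,-0.0212,0,22]]]'
```

```text
time: 13.53
eef_pos: [515.6, -19.0, 109.6]
ee_rot: [179.4, 0.0, 93.2]
contact_force: [10.3, 0.6, -7.5]
width: 20.4
grasp_force: 59.6
```

```bash
python3 tab.py -6.388 0.03 8
```

```text
-6.388: -0.0002,-0.0013; -0.0004,-0.0027; -0.0006,-0.0040; -0.0009,-0.0053; -0.0012,-0.0066; -0.0016,-0.0079; -0.0020,-0.0092; -0.0024,-0.0105;
-6.628: -0.0005,-0.0013; -0.0010,-0.0025; -0.0015,-0.0037; -0.0021,-0.0050; -0.0027,-0.0062; -0.0034,-0.0073; -0.0041,-0.0085; -0.0048,-0.0096;
-6.868: -0.0008,-0.0011; -0.0016,-0.0022; -0.0024,-0.0033; -0.0032,-0.0043; -0.0041,-0.0053; -0.0051,-0.0063; -0.0060,-0.0073; -0.0070,-0.0082;
-7.108: -0.0010,-0.0009; -0.0020,-0.0018; -0.0031,-0.0026; -0.0042,-0.0034; -0.0053,-0.0042; -0.0064,-0.0049; -0.0076,-0.0056; -0.0087,-0.0063;
-7.348: -0.0012,-0.0006; -0.0024,-0.0012; -0.0036,-0.0018; -0.0049,-0.0023; -0.0061,-0.0028; -0.0074,-0.0033; -0.0087,-0.0037; -0.0100,-0.0041;
-7.588: -0.0013,-0.0003; -0.0026,-0.0006; -0.0040,-0.0009; -0.0053,-0.0011; -0.0066,-0.0013; -0.0080,-0.0014; -0.0093,-0.0015; -0.0107,-0.0016;
-7.828: -0.0013,-0.0000; -0.0027,0.0000; -0.0040,0.0001; -0.0054,0.0002; -0.0067,0.0003; -0.0081,0.0005; -0.0094,0.0007; -0.0107,0.0010;
-8.068: -0.0013,0.0003; -0.0026,0.0007; -0.0039,0.0010; -0.0052,0.0015; -0.0065,0.0019; -0.0077,0.0024; -0.0090,0.0030; -0.0102,0.0035;
```

Steps of 0.24 rad now.

```bash
python3 -m pendant '[[[0,0,0,-0.0002,-0.0013,0,22],[0,0,0,-0.0004,-0.0027,0,22],[0,0,0,-0.0006,-0.004,0,22],[0,0,0,-0.0009,-0.0053,0,22],[0,0,0,-0.0012,-0.0066,0,22],[0,0,0,-0.0016,-0.0079,0,22],[0,0,0,-0.002,-0.0092,0,22],[0,0,0,-0.0024,-0.0105,0,22]]]'
```

```text
time: 14.2
eef_pos: [499.7, -22.8, 109.3]
ee_rot: [180.0, 0.0, 93.1]
contact_force: [1.9, -1.1, 0.4]
width: 20.6
grasp_force: 60.5
```

```bash
python3 -m pendant '[[[0,0,0,-0.0005,-0.0013,0,22],[0,0,0,-0.001,-0.0025,0,22],[0,0,0,-0.0015,-0.0037,0,22],[0,0,0,-0.0021,-0.005,0,22],[0,0,0,-0.0027,-0.0062,0,22],[0,0,0,-0.0034,-0.0073,0,22],[0,0,0,-0.0041,-0.0085,0,22],[0,0,0,-0.0048,-0.0096,0,22]]]'
```

```text
time: 14.87
eef_pos: [490.8, -27.9, 109.4]
ee_rot: [179.9, 0.0, 93.1]
contact_force: [3.2, -1.8, 0.4]
width: 20.1
grasp_force: 60.4
```

The drag fell away, from 10 N to about 2 N. I'm stopping the crank here, letting go, rising and looking.

```bash
python3 -m pendant '[[[0,0,0,0,0,0,30],[0,0,0,0,0,0,40],[0,0,0,0,0,0,55],[0,0,0,0,0,0,65],[0,0,0,0,0,-0.01,75],[0,0,0,0,0,-0.025,80],[0,0,0,0,0,-0.045,90],[0,0,0,0,0,-0.065,100]]]'
python3 -m pendant '[[[0,0,0,0.01,0,-0.01,100],[0,0,0,0.025,0.005,-0.01,100],[0,0,0,0.04,0.01,-0.01,100],[0,0,0,0.055,0.01,-0.01,100],[0,0,0,0.065,0.01,-0.01,100],[0,0,0,0.07,0.01,-0.01,100],[0,0,0,0.07,0.01,-0.01,100],[0,0,0,0.07,0.01,-0.01,100]]]'
python3 - <<'E'
from h import *
im=env.grab_frame("wrist");cv2.imwrite("pics/w1.png",im);s=env.state();print(s['eef_pos'],s['ee_rot'])
E
```

```text
time: 15.53
eef_pos: [489.8, -27.5, 175.3]
ee_rot: [-179.9, -0.0, 93.2]
contact_force: [-0.1, -0.6, 0.8]
width: 85.4
grasp_force: 0.0
time: 16.2
eef_pos: [496.3, 42.5, 184.2]
ee_rot: [-180.0, 0.0, 93.2]
contact_force: [0.3, -0.6, -0.7]
width: 85.6
grasp_force: 0.0
[496.37186246  41.89118846 184.25839046] [-1.79976692e+02  3.99049942e-02  9.30987165e+01]
```

View pics/w1.png

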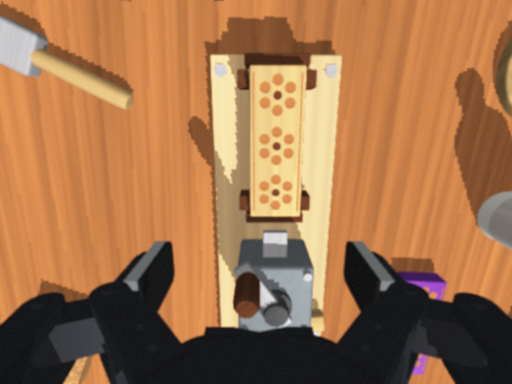

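The panel is free: its corners are near (252,65), (305,65), (300,218) and (249,216), and the bar tip at (275,235) is clear of it.

Run:
```python
from h import *
np.set_printoptions(precision=1,suppress=True)
P=ray("wrist",[(252,65),(305,65),(300,218),(249,216)],56)
print(P,P.mean(0)); d=(P[0]+P[1]-P[2]-P[3])/2;print(np.linalg.norm(d),np.degrees(np.arctan2(d[1],d[0])))
print(ray("wrist",[(277.5,95),(276.5,146),(275.5,191)],56))
c=P.mean(0)[:2]-env.state()['eef_pos'][:2];t=np.radians(93.1)
print("tool",c@[np.cos(t),np.sin(t)],c@[np.sin(t),-np.cos(t)])
im=env.grab_frame("top");cv2.imwrite("pics/t2.png",im)
```

```text
[[483.9 150.   56. ]
 [529.7 152.5  56. ]
 [538.7  11.6  56. ]
 [487.5  10.9  56. ]] [509.9  81.3  56. ]
140.13226131780152 92.59870838600517
[[507.7 126.8  56. ]
 [510.1  81.9  56. ]
 [512.2  38.3  56. ]]
tool 38.5746217834368 15.684402084143743
```

```bash
python3 -m pendant '[[[0,0,0,0.01,0.004,0.005,100],[0,0,0,0.02,0.008,0.015,100],[0,0,0,0.03,0.012,0.025,100],[0,0,0,0.04,0.0157,0.04,100],[0,0,0,0.04,0.0157,0.055,100],[0,0,0,0.04,0.0157,0.07,100],[0,0,0,0.04,0.0157,0.08,100],[0,0,0,0.04,0.0157,0.09,100]]]'
python3 -m pendant '[[[0,0,0,0,0,0.01,100],[0,0,0,0,0,0.022,100],[0,0,0,0,0,0.036,100],[0,0,0,0,0,0.05,90],[0,0,0,0,0,0.06,80],[0,0,0,0,0,0.066,70],[0,0,0,0,0,0.07,68],[0,0,0,0,0,0.07,68]]]'
```

```text
time: 16.97
eef_pos: [509.7, 84.4, 92.6]
ee_rot: [-179.9, -0.0, 93.2]
contact_force: [0.7, -0.5, -0.4]
width: 85.2
grasp_force: 0.0
time: 17.63
eef_pos: [509.9, 83.5, 23.7]
ee_rot: [-180.0, 0.0, 93.1]
contact_force: [0.4, 0.1, 0.3]
width: 58.2
grasp_force: 0.0
```

```bash
python3 -m pendant '[[[0,0,0,0,0,0,65],[0,0,0,0,0,0,62],[0,0,0,0,0,0,60],[0,0,0,0,0,0,59],[0,0,0,0,0,0,58.5],[0,0,0,0,0,0,58],[0,0,0,0,0,0,58],[0,0,0,0,0,0,58]]]'
python3 -m pendant '[[[0,0,0,0,0,0,57.8],[0,0,0,0,0,0,57.6],[0,0,0,0,0,0,57.4],[0,0,0,0,0,0,57.4],[0,0,0,0,0,0,57.4],[0,0,0,0,0,0,57.4],[0,0,0,0,0,0,57.4],[0,0,0,0,0,0,57.4]]]'
```

```text
time: 18.3
eef_pos: [510.5, 83.6, 24.8]
ee_rot: [179.9, -0.0, 93.1]
contact_force: [0.5, -0.3, 6.0]
width: 49.9
grasp_force: 14.6
time: 18.97
eef_pos: [510.5, 83.6, 24.9]
ee_rot: [179.9, -0.0, 93.1]
contact_force: [-0.6, 0.5, 6.4]
width: 49.6
grasp_force: 29.8
```

```bash
python3 -m pendant '[[[0,0,0,0,0,0,57.6],[0,0,0,0,0,0,57.7],[0,0,0,0,0,-0.001,57.7],[0,0,0,0,0,-0.002,57.7],[0,0,0,0,0,-0.0035,57.7],[0,0,0,0,0,-0.005,57.7],[0,0,0,0,0,-0.007,57.7],[0,0,0,0,0,-0.009,57.7]]]'
```

```text
time: 19.63
eef_pos: [510.0, 83.6, 33.4]
ee_rot: [-180.0, -0.0, 93.2]
contact_force: [0.3, 0.2, -1.8]
width: 49.4
grasp_force: 28.9
```

```bash
python3 -m pendant '[[[0,0,0,0,0,-0.002,57.8],[0,0,0,0,0,-0.005,57.8],[0,0,0,0,0,-0.009,57.9],[0,0,0,0,0,-0.015,57.9],[0,0,0,0,0,-0.022,57.9],[0,0,0,0,0,-0.03,57.9],[0,0,0,0,0,-0.038,57.9],[0,0,0,0,0,-0.046,57.9]]]'
python3 -m pendant '[[[0,0,0,0.001,0,-0.007,57.9],[0,0,0,0.004,0,-0.013,57.9],[0,0,0,0.009,0.001,-0.019,57.9],[0,0,0,0.016,0.002,-0.025,57.9],[0,0,0,0.024,0.003,-0.03,57.9],[0,0,0,0.034,0.005,-0.034,57.9],[0,0,0,0.044,0.007,-0.036,57.9],[0,0,0,0.054,0.009,-0.036,57.9]]]'
python3 - <<'E'
from h import *
im=env.grab_frame("wrist");cv2.imwrite("pics/w2.png",im);s=env.state();print(s['eef_pos'],s['ee_rot'],s['grasp_force'],s['contact_force'])
E
```

```text
time: 20.3
eef_pos: [510.2, 83.6, 80.4]
ee_rot: [180.0, -0.0, 93.2]
contact_force: [0.6, -0.6, -1.0]
width: 49.5
grasp_force: 28.9
time: 20.97
eef_pos: [516.4, 139.8, 115.7]
ee_rot: [180.0, -0.0, 93.2]
contact_force: [-0.5, 0.4, -0.8]
width: 49.9
grasp_force: 28.9
[516.68253469 142.82297129 115.37750743] [ 1.79916604e+02 -1.74490678e-01  9.33905176e+01] 28.85591357946396 [ 0.70040008  2.08537161 -2.0875421 ]
```

View pics/w2.png

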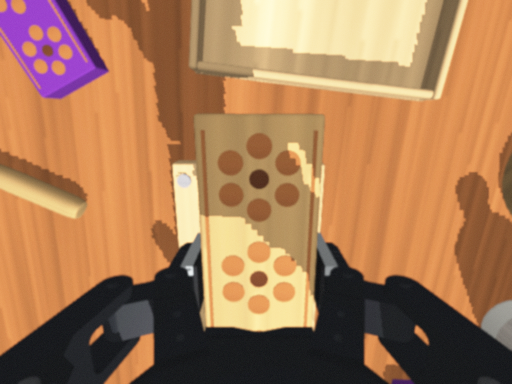

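The panel is held level. The tray's near rim corners are at (191,68) and (440,97), so the tray is turned slightly relative to the tool.

Run:
```python
from h import *
np.set_printoptions(precision=1,suppress=True)
# calibration pose now ~ same as in picture
a,b=ray("wrist",[(191,68),(440,97)],30);print(a,b,np.linalg.norm(b-a))
x=(b-a)/np.linalg.norm(b-a);y=np.array([-x[1],x[0],0]);print("yaw",np.degrees(np.arctan2(x[1],x[0])),"centre",(a+b)/2+95*y)
w=ray("top",[(152,167),(208.5,166.5),(207,222),(150,220)],30);print("top",w,w.mean(0))
s=env.state();t=np.radians(s['ee_rot'][2]);c=((a+b)/2+95*y)[:2]-s['eef_pos'][:2]
print("tool",c@[np.cos(t),np.sin(t)],c@[np.sin(t),-np.cos(t)])
```

```text
[460.6 240.4  30. ] [646.7 231.1  30. ] 186.31705898597087
yaw -2.8610912806391946 centre [558.4 330.7  30. ]
top [[651.  421.4  30. ]
 [648.9 227.   30. ]
 [457.4 231.7  30. ]
 [467.5 422.6  30. ]] [556.2 325.7  30. ]
tool 185.03642025521543 52.77349893020286
```

```bash
python3 -m pendant '[[[0,0,0,0.012,0.003,0,57.9],[0,0,0,0.026,0.007,0,57.9],[0,0,0,0.04,0.011,0,57.9],[0,0,0,0.055,0.015,0,57.9],[0,0,0,0.07,0.019,0,57.9],[0,0,0,0.085,0.023,0,57.9],[0,0,0,0.1,0.028,0,57.9],[0,0,0,0.114,0.032,0,57.9]]]'
python3 -m pendant '[[[0,0,0.01,0.014,0.004,0,57.9],[0,0,0.025,0.028,0.008,0,57.9],[0,0,0.04,0.042,0.012,0,57.9],[0,0,0.055,0.054,0.015,0,57.9],[0,0,0.07,0.064,0.017,0,57.9],[0,0,0.085,0.07,0.019,0,57.9],[0,0,0.1,0.073,0.02,0,57.9],[0,0,0.105,0.0743,0.02,0,57.9]]]'
python3 -m pendant '[[[0,0,0,0,0,0.003,57.9],[0,0,0,0,0,0.01,57.9],[0,0,0,0,0,0.02,57.9],[0,0,0,0,0,0.032,57.9],[0,0,0,0,0,0.044,57.9],[0,0,0,0,0,0.054,57.9],[0,0,0,0,0,0.06,57.9],[0,0,0,0,0,0.062,57.9]]]'
python3 - <<'E'
from h import *
im=env.grab_frame("wrist");cv2.imwrite("pics/w3.png",im);s=env.state();print(s['eef_pos'],s['ee_rot'],s['grasp_force'],s['contact_force'])
E
```

```text
time: 21.68
eef_pos: [541.8, 255.4, 114.9]
ee_rot: [-180.0, -0.0, 93.2]
contact_force: [0.9, -1.0, -1.6]
width: 49.7
grasp_force: 28.8
time: 22.35
eef_pos: [557.7, 329.1, 115.1]
ee_rot: [-180.0, 0.0, 87.1]
contact_force: [-0.2, 0.1, -0.8]
width: 49.5
grasp_force: 28.8
time: 23.02
eef_pos: [556.7, 328.3, 51.4]
ee_rot: [-179.9, 0.1, 87.1]
contact_force: [0.3, 0.5, -1.6]
width: 49.3
grasp_force: 28.8
[557.01674498 328.43352556  51.86724122] [-1.79902225e+02  6.11682905e-02  8.71325883e+01] 28.809492588043213 [ 0.44896062 -0.32806557 -2.11127193]
```

View pics/w3.png

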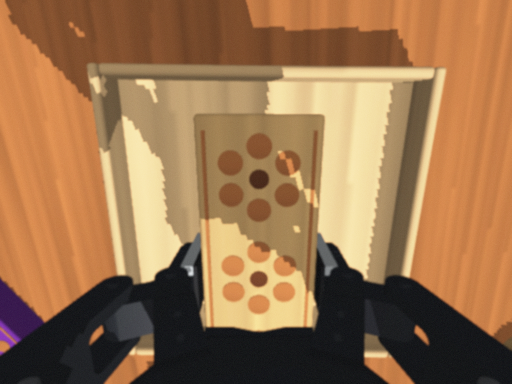

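The panel is centred and aligned over the tray: the rim spans columns 90 to 443 and the panel 195 to 324. Lowering it now.

```bash
python3 -m pendant '[[[0,0,0,0,0.001,0.004,57.9],[0,0,0,0,0.002,0.012,57.9],[0,0,0,0,0.002,0.02,57.9],[0,0,0,0,0.002,0.028,57.9],[0,0,0,0,0.002,0.034,57.9],[0,0,0,0,0.002,0.039,57.9],[0,0,0,0,0.002,0.042,57.9],[0,0,0,0,0.002,0.043,57.9]]]'
python3 -m pendant '[[[0,0,0,0,0,0.001,57.9],[0,0,0,0,0,0.002,57.9],[0,0,0,0,0,0.003,57.9],[0,0,0,0,0,0.004,57.9],[0,0,0,0,0,0.005,57.9],[0,0,0,0,0,0.005,57.9],[0,0,0,0,0,0.005,57.9],[0,0,0,0,0,0.005,57.9]]]'
```

```text
time: 23.73
eef_pos: [559.3, 328.6, 9.6]
ee_rot: [-180.0, 0.0, 87.1]
contact_force: [0.5, 0.3, -1.7]
width: 49.7
grasp_force: 28.8
time: 24.4
eef_pos: [559.7, 328.8, 5.4]
ee_rot: [180.0, -0.0, 87.1]
contact_force: [0.9, -0.3, -1.2]
width: 49.5
grasp_force: 28.8
```

```bash
python3 -m pendant '[[[0,0,0,0,0,0.0005,57.9],[0,0,0,0,0,0.001,57.9],[0,0,0,0,0,0.0015,57.9],[0,0,0,0,0,0.002,57.9],[0,0,0,0,0,0.0025,57.9],[0,0,0,0,0,0.003,57.9],[0,0,0,0,0,0.003,57.9],[0,0,0,0,0,0.003,57.9]]]'
```

```text
time: 25.07
eef_pos: [559.7, 328.7, 3.2]
ee_rot: [180.0, -0.0, 87.1]
contact_force: [-2.0, -1.3, 6.1]
width: 49.8
grasp_force: 33.0
```

```bash
python3 -m pendant '[[[0,0,0,0,0,0.0005,57.9],[0,0,0,0,0,0.001,57.9],[0,0,0,0,0,0.0015,57.9],[0,0,0,0,0,0.0015,57.9],[0,0,0,0,0,0.0015,57.9],[0,0,0,0,0,0.0015,57.9],[0,0,0,0,0,0.0015,57.9],[0,0,0,0,0,0.0015,57.9]]]'
```

```text
time: 25.73
eef_pos: [559.7, 328.7, 3.2]
ee_rot: [-180.0, -0.0, 87.1]
contact_force: [-4.6, -2.6, 16.2]
width: 49.7
grasp_force: 38.6
```

```bash
python3 -m pendant '[[[0,0,0,0,0,-0.0015,57.9],[0,0,0,0,0,-0.0018,57.9],[0,0,0,0,0,-0.0018,58],[0,0,0,0,0,-0.0018,58.05],[0,0,0,0,0,-0.0018,58.1],[0,0,0,0,0,-0.0018,58.15],[0,0,0,0,0,-0.0018,58.2],[0,0,0,0,0,-0.0018,58.25]]]'
python3 -m pendant '[[[0,0,0,0,0,0,58.3],[0,0,0,0,0,0,58.35],[0,0,0,0,0,0,58.4],[0,0,0,0,0,0,58.45],[0,0,0,0,0,0,58.5],[0,0,0,0,0,0,58.55],[0,0,0,0,0,0,58.6],[0,0,0,0,0,0,58.65]]]'
python3 -m pendant '[[[0,0,0,0,0,0,58.7],[0,0,0,0,0,0,58.8],[0,0,0,0,0,0,58.9],[0,0,0,0,0,0,59],[0,0,0,0,0,0,59.2],[0,0,0,0,0,0,59.4],[0,0,0,0,0,0,59.6],[0,0,0,0,0,0,60]]]'
```

```text
time: 26.4
eef_pos: [560.1, 329.0, 3.2]
ee_rot: [180.0, -0.0, 87.1]
contact_force: [-1.6, -1.0, 6.4]
width: 50.1
grasp_force: 18.4
time: 27.07
eef_pos: [560.0, 329.0, 3.1]
ee_rot: [180.0, -0.0, 87.1]
contact_force: [-1.4, -0.3, 5.9]
width: 50.1
grasp_force: 2.9
time: 27.73
eef_pos: [560.6, 328.9, 2.9]
ee_rot: [179.9, -0.0, 87.1]
contact_force: [1.5, -0.8, 4.5]
width: 51.3
grasp_force: 2.4
```

Loosened gently. Now I'll open and rise.

```bash
python3 -m pendant '[[[0,0,0,0,0,-0.001,62],[0,0,0,0,0,-0.001,65],[0,0,0,0,0,-0.001,70],[0,0,0,0,0,-0.002,75],[0,0,0,0,0,-0.003,85],[0,0,0,0,0,-0.004,95],[0,0,0,0,0,-0.006,100],[0,0,0,0,0,-0.01,100]]]'
python3 -m pendant '[[[0,0,0,0,0,-0.01,100],[0,0,0,0,0,-0.025,100],[0,0,0,0,0,-0.045,100],[0,0,0,0,0,-0.065,100],[0,0,0,0,0,-0.09,100],[0,0,0,0,0,-0.115,100],[0,0,0,0,0,-0.14,100],[0,0,0,0,0,-0.16,100]]]'
python3 -m pendant '[[[0,0,0,-0.01,-0.02,-0.01,100],[0,0,0,-0.02,-0.05,-0.02,100],[0,0,0,-0.03,-0.08,-0.02,100],[0,0,0,-0.04,-0.1,-0.02,100],[0,0,0,-0.05,-0.12,-0.02,100],[0,0,0,-0.05,-0.13,-0.02,100],[0,0,0,-0.05,-0.13,-0.02,100],[0,0,0,-0.05,-0.13,-0.02,100]]]'
python3 - <<'E'
from h import *
s=env.state()['time'];a=env.grab_frame("wrist");b=env.grab_frame("top");c=env.grab_frame("scene")
o=np.vstack([np.hstack([cv2.resize(a,(400,300)),cv2.resize(b[110:290,130:400],(400,300))]),np.hstack([cv2.resize(c[80:300,90:390],(400,300)),np.zeros((300,400,3),np.uint8)])])
cv2.imwrite("pics/end.png",o)
E
```

```text
time: 28.4
eef_pos: [559.3, 328.6, 12.5]
ee_rot: [-180.0, 0.0, 87.1]
contact_force: [0.7, -0.2, 0.1]
width: 85.5
grasp_force: 0.0
time: 29.07
eef_pos: [560.4, 329.0, 176.5]
ee_rot: [179.8, -0.1, 87.1]
contact_force: [-0.3, 0.2, 0.2]
width: 85.5
grasp_force: 0.0
time: 29.73
eef_pos: [428.3, 286.5, 193.6]
ee_rot: [179.9, -0.1, 87.2]
contact_force: [-0.2, -0.1, -0.2]
width: 85.0
grasp_force: 0.0
```

View pics/end.png

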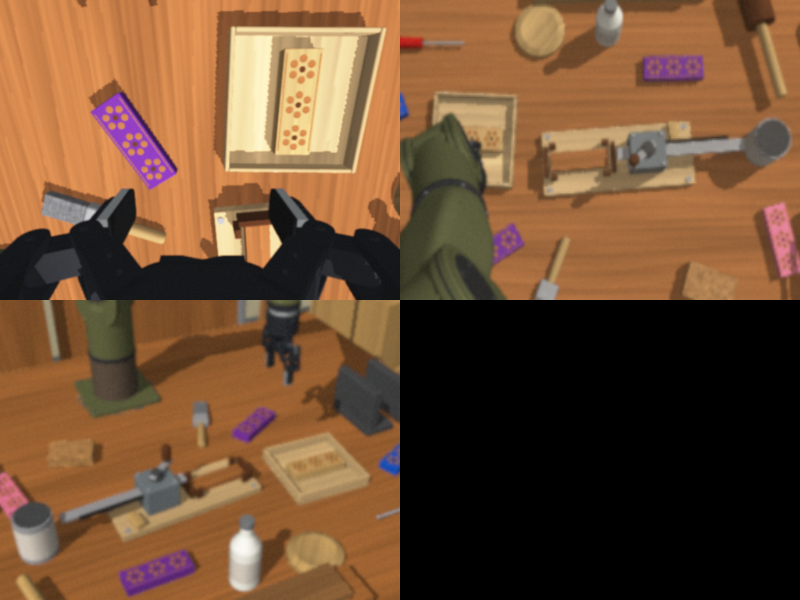

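The panel lies flat and face up near the middle of the tray (about (300,100) in the wrist view). The bar's tail is short of the tin, and the offcut is still in its corner.

```bash
python3 -c "
from plant import env
print(env.sign_off())"
```

```text
the job is handed in; nothing more can be done
None
```

The crank was stopped within about half a radian of the drag falling away; the panel lies flat and face up in the tray, and the tin and offcut look unmoved. The job is handed in at about 30 s, but the pad force read 38.6 N (limit 30 N) for a moment as the fingertips met the tray floor.

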